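# Find the seized idler wheel and reject it

## Task

One of the three belt idlers on the bench has a seized bearing, and it cannot be told by looking: try the wheels by hand, turning each of the two good wheels on its axle by an eighth of a turn or more. Stand the seized idler upright inside the plywood reject tray and leave the two good ones standing at their places. Leave the screwdriver, the sliding bevel and the wood offcut beside them alone.

Things in the scene. Friction and masses are not known exactly. Their poses are not given: they have to be found in the camera images.
- idler_a_grip (a point): Belt idler, loose, 0.44 kg, 63 mm high: square steel foot plate 60 x 60 x 8 mm and, on a fixed upright axle, an aluminium wheel 50 mm in diameter, from 26 to 52 mm above the foot's underside; grip it across the rim from above. This point: middle of the wheel on its axis, 39 mm above the underside; axes of the foot plate (x, y along its sides, z up). All three look alike; any one may be the seized one.
- wheel_a (a joint): Angle of idler a's wheel on its foot, rad, 0 at the start, grows counter-clockwise from above, no stops. At 0 the grease nipple on the wheel's top (16 mm off the axis) lies to the foot's +x. A free wheel turns very easily, the foot stays put, and it stays where left. A seized wheel is fast on its axle: twisted, it takes the foot round with it on the bench and this stays near 0.
- idler_b_grip (a point): Belt idler, loose, 0.44 kg, 63 mm high: square steel foot plate 60 x 60 x 8 mm and, on a fixed upright axle, an aluminium wheel 50 mm in diameter, from 26 to 52 mm above the foot's underside; grip it across the rim from above. This point: middle of the wheel on its axis, 39 mm above the underside; axes of the foot plate (x, y along its sides, z up). All three look alike; any one may be the seized one.
- wheel_b (a joint): Angle of idler b's wheel on its foot, rad, 0 at the start, grows counter-clockwise from above, no stops. At 0 the grease nipple on the wheel's top (16 mm off the axis) lies to the foot's +x. A free wheel turns very easily, the foot stays put, and it stays where left. A seized wheel is fast on its axle: twisted, it takes the foot round with it on the bench and this stays near 0.
- idler_c_grip (a point): Belt idler, loose, 0.44 kg, 63 mm high: square steel foot plate 60 x 60 x 8 mm and, on a fixed upright axle, an aluminium wheel 50 mm in diameter, from 26 to 52 mm above the foot's underside; grip it across the rim from above. This point: middle of the wheel on its axis, 39 mm above the underside; axes of the foot plate (x, y along its sides, z up). All three look alike; any one may be the seized one.
- wheel_c (a joint): Angle of idler c's wheel on its foot, rad, 0 at the start, grows counter-clockwise from above, no stops. At 0 the grease nipple on the wheel's top (16 mm off the axis) lies to the foot's +x. A free wheel turns very easily, the foot stays put, and it stays where left. A seized wheel is fast on its axle: twisted, it takes the foot round with it on the bench and this stays near 0.
- tray: Open plywood reject tray fixed to the bench, 190 mm (its x) by 160 mm (its y), 45 mm high, walls and floor 8 mm thick, so the inside is 174 x 144 mm; empty at the start. Origin: centre of its underside, on the bench.
- screwdriver: Bystander: slotted screwdriver with a red handle, 226 mm long, lying behind the idlers. Origin under its middle. Leave it alone.
- bevel: Bystander: closed sliding bevel with a dark red-brown wooden stock, 23 x 150 x 19 mm, lying behind the idlers on the left. Origin under its middle. Leave it alone.
- offcut_a: Bystander: wood offcut 46 x 115 x 22 mm lying in front of the idlers. Origin at the centre of its underside. Leave it alone.
Things that resemble listed ones, but are neither listed nor needed, are in the scene too. Leave any yellow look-alike of the part that bears idler_b_grip alone.

How it is judged:
By the outcome, as a careful person would: the job done as asked, in the order asked, and still so for the second after the job is handed in, with the robot touching nothing.
It also fails if it takes over 58 s, if anything falls off the work surface, if the arm or the gripper's body presses on something with over 40 N, if the wrist force passes 120 N, or if a joint passes its speed limit or range.

## Robot

A 6-joint arm with a two-finger parallel gripper is mounted at the origin on a cart in front of the work surface, level with it; the furniture and walls round the work are solid. World frame = base frame: x ahead of the robot, y to its left, z up, the work surface at z = 0. Lengths are in m, angles in degrees, forces in N, time in s.
With the tool pointing down it reaches from about 0.35 to 0.775 m from the base axis. Payload 5.5 kg.
Tool frame: the origin (TCP) lies at the centre of the arm's flange, where the gripper is bolted on; the fingertips stand 173 mm ahead of it and the grasp point (between the pads) lies 155 mm ahead of it; z points along the fingers, x is the direction in which the jaws open and shut, and the axes are right-handed (so a half turn about z gives the same grasp; the last joint's range is limited). The gripper opens to 85 mm and grips with 20 to 120 N. Pads are 22 mm wide; open, the fingers measure 114 mm over their backs; the gripper's body (76 mm by 85 mm) begins 54 mm behind the grasp point. The pads swing forward as they close: fully open they stand 13 mm farther back than shut.
Start: joints at [59.038, 17.945, 2.641, 74.691, 0, 82.002], TCP at [0.224, 0.529, 0.405] pointing down, gripper open.
Joint ranges: [-158.12, 158.12], [-49.38, 96.58], [-58.88, 72.47], [-126.05, 133.96], [-84.25, 85.87], [-180, 180]. Speed limits (degrees/s): [147.25, 147.25, 180, 180, 180, 180].

## Interface

Orientations are given as [roll, pitch, yaw] about the fixed x, y, z axes, in that order (R = Rz(yaw) Ry(pitch) Rx(roll)).
In Python, from rig import observe, viewer, ticket gives the robot as it stands.
- The arm moves only by the tool drive_tool, never from a script. Its argument "plan" is a list of rows, each an object with "delta_rot": the turn, a rotation vector about the tool's x, y, z each as a share of pi rad, from -1 to 1, a list of three; "offset": the shift along the tool's x, y, z each as a share of 30 mm, from -1 to 1, a list of three; "gripper": the closure, from -1 (fully open) to 1 (shut). In form: [{"delta_rot": [wx, wy, wz], "offset": [dx, dy, dz], "gripper": gripper}, ...]. A call has exactly 8 rows; each row shifts and turns the commanded pose from where the row before left it, along the tool's axes as they then stand; what a row does not reach is not made up. A row lasts 1/8 s, in which the tool goes at most 62.5 mm and 10.7 degrees, less where a joint would pass 70% of its speed; a pose out of reach is approached as far as the arm can. A call with a number of a shift or a turn outside -1 to 1 is refused whole. A call with a gripper value outside its range is refused whole. The fingers move at their own pace and stop on an object; "squeeze" is the grip in N (left out, the last holds). Time passes only in rows, so rows that do not move let the fingers close, or fill a call up. It gives the time, the measured TCP pose, the force and the opening at its end, in the units of the state.
- observe(): the state, without advancing time (a new reading comes with each control period).
- viewer.camera(name): name is "scene" or "side" or "wrist"; returns a dict with "pixels" (384x512x3 uint8, red, green, blue), "range_z" (384x512 float32, m along the optical axis (not along the pixel's ray), 0 where there is no reading), "intrinsics" (3x3 intrinsics, pixels), "dist" ([k1, k2, p1, p2, k3] as OpenCV has them; the pictures are not rectified), "world_to_cam" (4x4, takes a point from world to camera coordinates); the wrist camera has in their place "T_tool_cam" (4x4, takes a point from camera to tool coordinates, whose origin is the TCP and whose axes are the tool frame's). Camera axes: x right, y up, looking along -z (the intrinsics and any distortion apply to the point x, -y, -z); pixel columns grow to the right and rows downward; lengths in m; the calibration is good to about 2 mm. A picture is of the moment at which its call begins: read the wrist's pose just before it.
- ticket.hand_in(): hands the job in, once; it reports no verdict.
Trained networks look in a picture, given as the dict that the camera call returned (one of the last four; its "shot" number tells which), for a name from the list of things; names that differ only in an ending like _2 or _b are one class to them, and where a whole thing is asked for, a point or a joint stands for the part that bears it (a point fixed in the world has none). Each returns a list of dicts, best first, with "p" (0 to 1); they miss things now and then, are a little off and sometimes report something else, mostly with a low value. They report only what shows in the picture. A call takes as long as a camera call. They do not tell look-alikes from the thing itself.
- viewer.spot_in(target, picture): "bbox" ([centre column, centre row, width, height] in pixels, round what is visible of it).
- viewer.cut_out(target, picture): "region" (384x512 bool, what is visible of it) and "bbox" ([centre column, centre row, width, height] in pixels, round what is visible of it).
The state is a dict: "clock": time; "joint_positions": joint angles; "dq": joint speeds; "joint_efforts": joint torques, N m; "ee_pos": TCP position; "tool_rot": TCP orientation; "wrist_force": force on the tool from outside, world axes, zero at the start; "torque": the same for the moment, N m; "opening": opening from 0.0 (shut) to 1.0 (fully open).
Only numpy, scipy, OpenCV 4.12 (cv2) and the standard library are available. Lean on these libraries where they do the work, as an engineer would, in place of code of your own. Each camera call takes 0.05 s, during which the arm holds its last target.

## Working session

There is one attempt and no reset: what is moved stays moved. The work goes in short steps, Python scripts to look and compute and a tool call to move; the robot and the scene stay as the last step left them, time stands still between calls to the robot, and variables do not carry over. Pictures are saved under pics/ and viewed, and the job is handed in when it is done.

Besides the shell and the picture viewer there is one more tool, called after ">>>" by a JSON object that holds its "fn" and its "kwargs", one argument or row to a line. drive_tool: Moves the arm, as the interface text tells. Shift numbers are shares of 30 mm and turn numbers shares of pi rad, none past 1 either way. Its arguments: {"type":"object","properties":{"plan":{"type":"array","items":{"type":"object","properties":{"delta_rot":{"type":"array","items":{"type":"number","minimum":-1,"maximum":1}},"offset":{"type":"array","items":{"type":"number","minimum":-1,"maximum":1}},"gripper":{"type":"number"}}}},"squeeze":{"type":"number"}},"required":["plan"]}

```bash
mkdir -p pics; ls; cat > h.py <<'E'
import numpy as np,cv2
from rig import observe,viewer,ticket
def save(p,n,px=None): cv2.imwrite('pics/'+n+'.png',cv2.cvtColor(p,cv2.COLOR_RGB2BGR))
def camT(d,st=None):
    from scipy.spatial.transform import Rotation as R
    if 'world_to_cam' in d: return np.linalg.inv(d['world_to_cam'])
    T=np.eye(4);T[:3,:3]=R.from_euler('xyz',st['tool_rot'],degrees=True).as_matrix();T[:3,3]=st['ee_pos']
    return T@d['T_tool_cam']
def pts(d,uv,st=None,z=None,plane=None):
    uv=np.asarray(uv,float).reshape(-1,1,2)
    n=cv2.undistortPoints(uv,d['intrinsics'],np.array(d['dist'])).reshape(-1,2)
    T=camT(d,st)
    ray=np.c_[n[:,0],-n[:,1],-np.ones(len(n))]
    if plane is not None:
        r=ray@T[:3,:3].T; s=(plane-T[2,3])/r[:,2]; return T[:3,3]+r*s[:,None]
    ij=uv.reshape(-1,2).astype(int)
    zz=d['range_z'][ij[:,1],ij[:,0]]
    P=ray*zz[:,None]
    return P@T[:3,:3].T+T[:3,3]
E
python3 - <<'E'
from h import *
print(observe())
for c in ['scene','side','wrist']:
    d=viewer.camera(c); save(d['pixels'],c+'0'); 
    if c!='wrist': print(camT(d))
    else: print(d['T_tool_cam'])
    for t in ['idler_a_grip','tray','screwdriver','bevel','offcut_a']:
        for r in viewer.spot_in(t,d): print(c,t,round(r['p'],2),np.round(r['bbox'],1))
print(observe()['clock'])
E
```

```text
pics
{'clock': 0.0, 'joint_positions': array([5.90378490e+01, 1.79909339e+01, 2.57717034e+00, 7.46897123e+01,
       6.38057379e-06, 8.19997814e+01]), 'dq': array([ 0.02461058,  0.04482182, -0.02803667,  0.00803087, -0.0130662 ,
        0.09143795]), 'joint_efforts': array([ 1.16881558e-03, -4.80630147e+01,  2.98531401e+01,  1.93724589e-02,
       -7.85966245e-05,  2.60400501e-07]), 'ee_pos': array([0.22424363, 0.52926246, 0.40380868]), 'tool_rot': array([-1.79985592e+02,  1.02467861e-01,  6.70380805e+01]), 'wrist_force': array([0.04370839, 0.4307058 , 0.77864749]), 'torque': array([-0.00049397, -0.0284246 ,  0.02537808]), 'opening': 0.9963578620848238}
[[ 0.53003082  0.62283268 -0.57545355 -0.057513  ]
 [-0.84790848  0.38055776 -0.36908942 -0.42667991]
 [-0.01088764  0.68356071  0.72981245  0.82496702]
 [ 0.          0.          0.          1.        ]]
scene idler_a_grip 0.81 [225.3 200.1  24.6  24.5]
scene tray 0.9 [363.6 256.2  80.6  91.8]
scene screwdriver 0.55 [259.4 153.2  30.2  10.4]
scene bevel 0.6 [203.4 134.7  42.9  23.9]
scene offcut_a 0.66 [199.5 229.1  47.   36.1]
[[-0.99989178  0.00947738  0.01125212  0.56876275]
 [ 0.00199419 -0.67047297  0.74193128  0.8366237 ]
 [ 0.01457581  0.74187343  0.67038151  0.84515772]
 [ 0.          0.          0.          1.        ]]
side idler_a_grip 0.56 [267.6 222.3  22.   26. ]
side tray 0.68 [255.6 142.6  52.1  33.7]
side screwdriver 0.62 [191.3 220.9  10.3  51.9]
side bevel 0.74 [187.5 296.6  17.4  49.9]
side offcut_a 0.74 [309.  224.6  26.3  33.9]
[[ 9.99999539e-01  7.41703439e-04  6.09869555e-04  2.43298969e-04]
 [ 8.99702566e-04 -9.45659809e-01 -3.25156448e-01 -8.47475987e-02]
 [ 3.35559471e-04  3.25156846e-01 -9.45660041e-01  3.17676857e-02]
 [ 0.00000000e+00  0.00000000e+00  0.00000000e+00  1.00000000e+00]]
wrist bevel 0.28 [  6.2 353.2  12.5  15.8]
wrist offcut_a 0.55 [  4.7 353.1   9.4  14.1]
0.9
```

View pics/scene0.png

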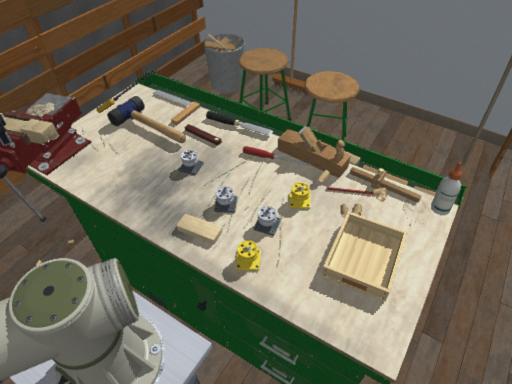

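View pics/side0.png

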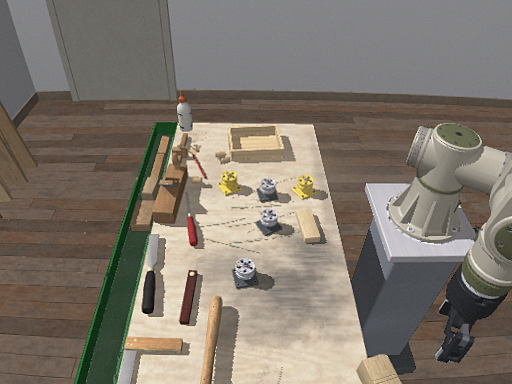

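View pics/wrist0.png

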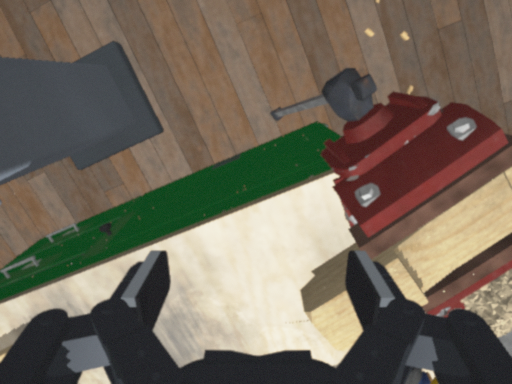

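```bash
cat > m.py <<'E'
from h import *
def ana(c,pix):
    d=viewer.camera(c);im=d['pixels']
    for (u,v) in pix:
        g=np.array([(i,j) for j in range(v-22,v+23) for i in range(u-22,u+23)])
        P=pts(d,g); q=P[np.abs(P[:,2]-.052)<.005]
        m0=np.median(q[:,:2],0)
        q=q[np.linalg.norm(q[:,:2]-m0,axis=1)<.04]
        (cx,cy),r=cv2.minEnclosingCircle(q[:,:2].astype(np.float32))
        f=P[(np.linalg.norm(P[:,:2]-m0,axis=1)<.05)&(P[:,2]>.004)&(P[:,2]<.014)]
        print(c,(u,v),'top n',len(q),np.round(q.mean(0),3),'circ',round(cx,3),round(cy,3),round(r,3),'maxz',round(P[:,2].max(),3), 'footn',len(f))
        cr=im[v-28:v+28,u-28:u+28]; save(cv2.resize(cr,(448,448),interpolation=cv2.INTER_CUBIC),f'{c}_{u}')
    return d
if __name__=='__main__':
    d=ana('scene',[(189,158),(225,197),(267,217),(299,195),(247,256)])
    print('clean table z',pts(d,[(200,290),(300,230),(150,190)])[:,2])
    v=np.array([(i,j) for j in range(200,300) for i in range(320,410)]);P=pts(d,v);q=P[(abs(P[:,2]-.045)<.004)]
    print('tray rim',np.round(cv2.minAreaRect(q[:,:2].astype(np.float32))[0],3),cv2.minAreaRect(q[:,:2].astype(np.float32)))
    d=ana('side',[(246,268),(268,218),(267,186)])
    v=np.array([(i,j) for j in range(120,165) for i in range(222,290)]);P=pts(d,v);q=P[(abs(P[:,2]-.045)<.004)]
    print(cv2.minAreaRect(q[:,:2].astype(np.float32)))
    print(observe()['clock'])
E
python3 m.py
python3 -c "
import cv2,numpy as np
a=[cv2.imread(f'pics/{n}.png') for n in ['scene_189','scene_225','scene_267','side_246','side_268','side_267']]
a=[cv2.resize(x,(260,260)) for x in a]
cv2.imwrite('pics/mont0.png',np.vstack([np.hstack(a[:3]),np.hstack(a[3:])]))"
```

```text
scene (189, 158) top n 135 [0.56  0.231 0.05 ] circ 0.561 0.232 0.028 maxz 0.825 footn 148
scene (225, 197) top n 178 [0.491 0.045 0.05 ] circ 0.491 0.047 0.026 maxz 0.825 footn 171
scene (267, 217) top n 202 [ 0.489 -0.094  0.05 ] circ 0.491 -0.094 0.026 maxz 0.825 footn 196
scene (299, 195) top n 173 [ 0.613 -0.128  0.05 ] circ 0.614 -0.127 0.027 maxz 0.825 footn 168
scene (247, 256) top n 247 [ 0.368 -0.112  0.05 ] circ 0.369 -0.112 0.026 maxz 0.825 footn 214
clean table z [-0.29516158 -0.00065049  0.00039432]
tray rim [ 0.526 -0.358] ((0.5262873768806458, -0.3581085503101349), (0.19414106011390686, 0.16055680811405182), 5.634594440460205)
side (246, 268) top n 244 [0.563 0.234 0.051] circ 0.562 0.233 0.026 maxz 0.845 footn 232
side (268, 218) top n 170 [0.492 0.049 0.051] circ 0.494 0.047 0.027 maxz 0.845 footn 193
side (267, 186) top n 132 [ 0.492 -0.09   0.051] circ 0.49 -0.092 0.027 maxz 0.845 footn 160
((0.5275287628173828, -0.3573610782623291), (0.19062675535678864, 0.16484194993972778), 5.106164455413818)
1.0
```

View pics/mont0.png

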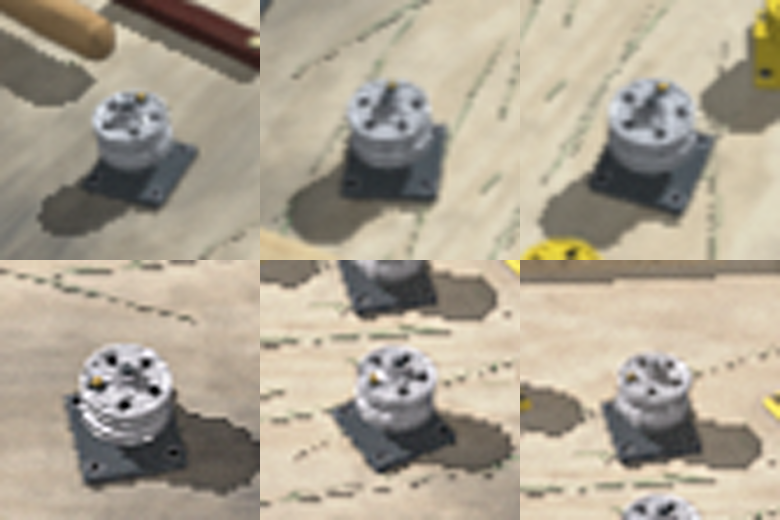

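```bash
python3 - <<'E'
from h import *
A=[(.562,.232),(.492,.047),(.490,-.093)]
d=viewer.camera('scene');e=viewer.camera('side')
g=np.array([(i,j) for j in range(0,384) for i in range(512)])
P=np.vstack([pts(d,g),pts(e,g)]);P=P[(P[:,2]>.012)&(P[:,2]<.3)&(P[:,0]>.3)]
for a in A:
    v=P[:,:2]-a;r=np.linalg.norm(v,axis=1);s=(r>.036)&(r<.11)
    an=np.degrees(np.arctan2(v[s,1],v[s,0]))
    print(a)
    for k in range(-180,180,15):
        t=(an>=k)&(an<k+15)
        if t.sum()>3: print('  ',k,t.sum(),'rmin',np.round(np.sort(r[s][t])[2],3),'zmax',np.round(P[s][t][:,2].max(),3))
s=(P[:,2]>.05)
import collections
c=collections.Counter(map(tuple,np.round(P[s][:,:2]/.05).astype(int)))
for k in sorted(c): 
  t=np.all(np.round(P[:,:2]/.05).astype(int)==k,axis=1)
  if c[k]>5: print(np.array(k)*.05,c[k],P[t][:,2].max().round(3),end='; ')
E
```

```text
(0.562, 0.232)
   45 52 rmin 0.101 zmax 0.046
(0.492, 0.047)
   -180 103 rmin 0.09 zmax 0.025
   -165 85 rmin 0.092 zmax 0.025
   150 39 rmin 0.098 zmax 0.027
   165 80 rmin 0.093 zmax 0.025
(0.49, -0.093)
   -180 85 rmin 0.098 zmax 0.054
   -165 8 rmin 0.107 zmax 0.052
   -30 40 rmin 0.104 zmax 0.053
   -15 36 rmin 0.105 zmax 0.053
   165 14 rmin 0.104 zmax 0.052
[0.3  0.55] 478 0.19; [0.3 0.6] 224 0.189; [0.3  0.65] 161 0.18; [0.3 0.7] 104 0.188; [0.3  0.75] 19 0.189; [ 0.35 -0.15] 27 0.054; [ 0.35 -0.1 ] 130 0.062; [0.35 0.55] 685 0.19; [0.35 0.6 ] 285 0.191; [0.35 0.65] 204 0.184; [0.35 0.7 ] 69 0.183; [0.35 0.75] 13 0.18; [ 0.4  -0.15] 11 0.054; [ 0.4 -0.1] 59 0.058; [0.4 0.6] 23 0.151; [0.4  0.65] 431 0.169; [0.4 0.7] 82 0.174; [0.4  0.75] 22 0.153; [ 0.45 -0.1 ] 24 0.054; [0.45 0.05] 23 0.055; [0.45 0.65] 412 0.158; [0.45 0.7 ] 119 0.161; [0.45 0.75] 71 0.152; [ 0.5 -0.1] 155 0.064; [ 0.5  -0.05] 18 0.054; [0.5 0. ] 11 0.053; [0.5  0.05] 179 0.066; [0.5  0.65] 120 0.153; [0.5 0.7] 130 0.154; [0.5  0.75] 10 0.151; [0.55 0.2 ] 59 0.055; [0.55 0.25] 141 0.064; [ 0.6  -0.15] 75 0.
[... 450 characters left out ...]
7 0.06; [ 0.8 -0.2] 19 0.073; [ 0.8  -0.15] 398 0.112; [ 0.8 -0.1] 181 0.071; [ 0.8  -0.05] 501 0.104; [0.8 0. ] 284 0.059; [0.8  0.05] 16 0.053; [ 0.85 -0.05] 9 0.057; [0.85 0.  ] 29 0.057; [0.85 0.65] 19 0.071; [0.85 1.7 ] 20 0.145; [0.85 1.75] 69 0.134; [0.9 1.7] 51 0.167; [0.9  1.75] 158 0.16; [0.95 1.7 ] 29 0.153; [0.95 1.75] 140 0.149; [1.  1.7] 23 0.132; [1.   1.75] 110 0.131; [1.05 1.7 ] 21 0.107; [1.05 1.75] 81 0.113; [1.1 1.7] 13 0.092; [1.1  1.75] 52 0.096; [1.15 1.7 ] 12 0.078; [1.15 1.75] 30 0.079; [1.2  1.75] 8 0.062; [ 2.05 -2.25] 6 0.055; [ 2.4 -2.3] 9 0.062; [ 2.45 -2.3 ] 8 0.063; [ 2.45 -2.25] 14 0.081; [ 2.45 -2.2 ] 16 0.086; [ 2.45 -0.45] 34 0.076; [ 2.45 -0.4 ] 20 0.062;
```

>>> {"fn": "drive_tool", "kwargs": {
  "plan": [
    {"delta_rot": [0,0,0],"offset": [-0.33,1,0],"gripper": -1},
    {"delta_rot": [0,0,0],"offset": [-0.33,1,0],"gripper": -1},
    {"delta_rot": [0,0,0],"offset": [-0.33,1,0],"gripper": -1},
    {"delta_rot": [0,0,0],"offset": [-0.33,1,0],"gripper": -1},
    {"delta_rot": [0,0,0],"offset": [-0.33,1,0],"gripper": -1},
    {"delta_rot": [0,0,0],"offset": [-0.33,1,0.2],"gripper": -1},
    {"delta_rot": [0,0,0],"offset": [-0.33,1,0.4],"gripper": -1},
    {"delta_rot": [0,0,0],"offset": [-0.33,1,0.4],"gripper": -1}
  ],
  "squeeze": 20
}}

```text
clock: 2.1
ee_pos: [0.4152, 0.3622, 0.3746]
tool_rot: [180.0, -0.0, 67.0]
wrist_force: [0.8, 0.6, -0.4]
opening: 1.001
```

>>> {"fn": "drive_tool", "kwargs": {
  "plan": [
    {"delta_rot": [0,0,0],"offset": [-0.3,0.89,0.4],"gripper": -1},
    {"delta_rot": [0,0,0],"offset": [-0.3,0.89,0.4],"gripper": -1},
    {"delta_rot": [0,0,0],"offset": [-0.3,0.89,0.4],"gripper": -1},
    {"delta_rot": [0,0,0],"offset": [-0.3,0.89,0.4],"gripper": -1},
    {"delta_rot": [0,0,0],"offset": [-0.3,0.89,0.4],"gripper": -1},
    {"delta_rot": [0,0,0],"offset": [-0.3,0.89,0.4],"gripper": -1},
    {"delta_rot": [0,0,0],"offset": [-0.28,0.86,0.4],"gripper": -1},
    {"delta_rot": [0,0,0],"offset": [0,0,0.4],"gripper": -1}
  ]
}}

```text
clock: 3.1
ee_pos: [0.5627, 0.2317, 0.2781]
tool_rot: [180.0, -0.0, 66.9]
wrist_force: [-1.1, 0.4, -0.4]
opening: 0.998
```

```bash
cat > w.py <<'E'
import sys
from h import *
def wl(n,a,b):
    st=observe(); d=viewer.camera('wrist'); save(d['pixels'],n)
    g=np.array([(i,j) for j in range(0,384,1) for i in range(0,512,1)])
    P=pts(d,g,st); q=P[(abs(P[:,2]-.052)<.0035)&(np.linalg.norm(P[:,:2]-[a,b],axis=1)<.035)]
    print(n,st['clock'],np.round(st['ee_pos'],4),np.round(st['tool_rot'],1),'n',len(q))
    if len(q)>10: print('mean',q.mean(0).round(4),'circ',cv2.minEnclosingCircle(q[:,:2].astype(np.float32)))
    f=P[(abs(P[:,2]-.008)<.004)&(np.linalg.norm(P[:,:2]-[a,b],axis=1)<.05)]
    if len(f)>10: print('foot',cv2.minAreaRect(f[:,:2].astype(np.float32)))
wl(sys.argv[1],float(sys.argv[2]),float(sys.argv[3]))
E
python3 w.py wA .562 .232
```

```text
wA 3.1 [0.5627 0.2317 0.2781] [180.   -0.   66.9] n 3570
mean [0.5598 0.233  0.0505] circ ((0.5612741708755493, 0.23247505724430084), 0.025132333859801292)
foot ((0.5610576272010803, 0.23243127763271332), (0.05985453724861145, 0.059990886598825455), 12.262285232543945)
```

View pics/wA.png

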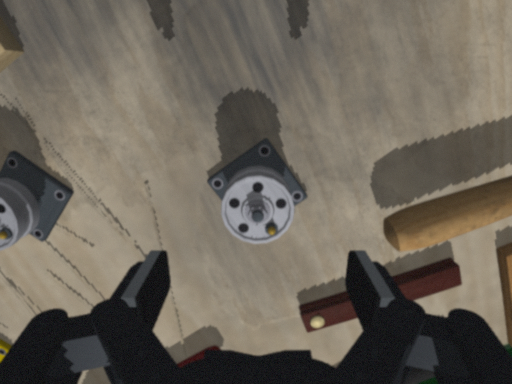

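>>> {"fn": "drive_tool", "kwargs": {
  "plan": [
    {"delta_rot": [0,0,0],"offset": [0.01,-0.05,0.57],"gripper": -1},
    {"delta_rot": [0,0,0],"offset": [0,0,0.57],"gripper": -1},
    {"delta_rot": [0,0,0],"offset": [0,0,0.57],"gripper": -1},
    {"delta_rot": [0,0,0],"offset": [0,0,0.57],"gripper": -1},
    {"delta_rot": [0,0,0],"offset": [0,0,0.57],"gripper": -1},
    {"delta_rot": [0,0,0],"offset": [0,0,0],"gripper": 1},
    {"delta_rot": [0,0,0],"offset": [0,0,0],"gripper": 1},
    {"delta_rot": [0,0,0],"offset": [0,0,0],"gripper": 1}
  ],
  "squeeze": 20
}}

```text
clock: 4.15
ee_pos: [0.5604, 0.2337, 0.1937]
tool_rot: [180.0, -0.0, 67.0]
wrist_force: [-0.3, -1.0, -1.2]
opening: 0.577
```

>>> {"fn": "drive_tool", "kwargs": {
  "plan": [
    {"delta_rot": [0,0,-0.05],"offset": [0,0,0],"gripper": 1},
    {"delta_rot": [0,0,-0.055],"offset": [0,0,0],"gripper": 1},
    {"delta_rot": [0,0,-0.055],"offset": [0,0,0],"gripper": 1},
    {"delta_rot": [0,0,-0.055],"offset": [0,0,0],"gripper": 1},
    {"delta_rot": [0,0,-0.055],"offset": [0,0,0],"gripper": 1},
    {"delta_rot": [0,0,-0.055],"offset": [0,0,0],"gripper": 1},
    {"delta_rot": [0,0,-0.055],"offset": [0,0,0],"gripper": 1},
    {"delta_rot": [0,0,0],"offset": [0,0,0],"gripper": 1}
  ]
}}

```text
clock: 5.15
ee_pos: [0.5606, 0.2337, 0.1937]
tool_rot: [179.9, 0.1, 135.3]
wrist_force: [1.8, -0.3, -1.4]
opening: 0.584
```

```bash
python3 -c "
from h import *
s=observe();print(s['torque'],s['wrist_force'],s['opening'])
"; python3 w.py wA2 .5613 .2325
```

```text
[-0.0974364  -0.20667388 -0.04746495] [ 1.80770252 -0.31891115 -1.35452704] 0.583893928163498
wA2 5.15 [0.5606 0.2337 0.1937] [1.799e+02 1.000e-01 1.353e+02] n 8827
mean [0.5597 0.2335 0.0505] circ ((0.5574549436569214, 0.228023961186409), 0.03414550796151161)
foot ((0.5549136996269226, 0.23366618156433105), (0.047216374427080154, 0.06017040088772774), 14.971893310546875)
```

View pics/wA2.png

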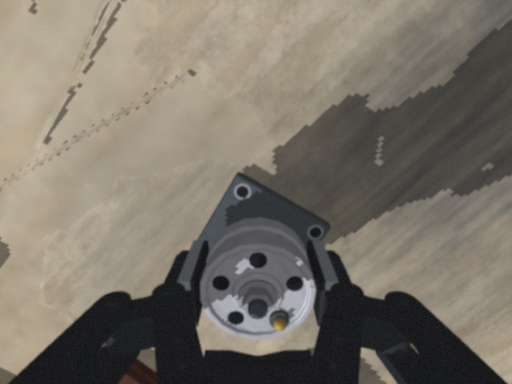

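>>> {"fn": "drive_tool", "kwargs": {
  "plan": [
    {"delta_rot": [0,0,0],"offset": [0,0,0],"gripper": -1},
    {"delta_rot": [0,0,0],"offset": [0,0,0],"gripper": -1},
    {"delta_rot": [0,0,0],"offset": [0,0,0],"gripper": -1},
    {"delta_rot": [0,0,0],"offset": [0,0,-0.7],"gripper": -1},
    {"delta_rot": [0,0,0],"offset": [0,0,-0.7],"gripper": -1},
    {"delta_rot": [0,0,0],"offset": [0,0,-0.7],"gripper": -1},
    {"delta_rot": [0,0,0],"offset": [0,0,-0.7],"gripper": -1},
    {"delta_rot": [0,0,0],"offset": [0,0,-0.1],"gripper": -1}
  ]
}}

```text
clock: 6.2
ee_pos: [0.5607, 0.234, 0.2819]
tool_rot: [179.8, 0.1, 135.4]
wrist_force: [-0.8, 1.0, -0.5]
opening: 0.998
```

```bash
python3 w.py wA3 .5613 .2325
```

```text
wA3 6.2 [0.5607 0.234  0.2819] [1.798e+02 1.000e-01 1.354e+02] n 3402
mean [0.5605 0.2347 0.0505] circ ((0.5612667202949524, 0.23589637875556946), 0.02517390437424183)
foot ((0.5612891316413879, 0.23591160774230957), (0.05978516861796379, 0.06018375605344772), 14.513572692871094)
```

View pics/wA3.png

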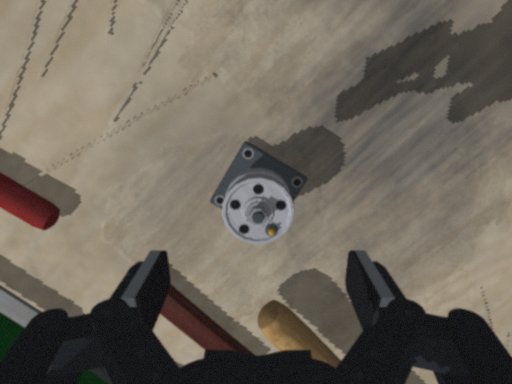

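>>> {"fn": "drive_tool", "kwargs": {
  "plan": [
    {"delta_rot": [0,0,0],"offset": [-0.4,-0.86,0],"gripper": -1},
    {"delta_rot": [0,0,0],"offset": [-0.4,-0.86,0],"gripper": -1},
    {"delta_rot": [0,0,0],"offset": [-0.4,-0.86,0],"gripper": -1},
    {"delta_rot": [0,0,0],"offset": [-0.4,-0.86,0],"gripper": -1},
    {"delta_rot": [0,0,0],"offset": [-0.4,-0.86,0],"gripper": -1},
    {"delta_rot": [0,0,0],"offset": [-0.4,-0.86,0],"gripper": -1},
    {"delta_rot": [0,0,0],"offset": [-0.36,-0.86,0.1],"gripper": -1},
    {"delta_rot": [0,0,0],"offset": [0,0,0],"gripper": -1}
  ]
}}

```text
clock: 7.25
ee_pos: [0.4913, 0.0458, 0.276]
tool_rot: [-179.9, -0.1, 135.3]
wrist_force: [-0.1, 0.7, -0.7]
opening: 0.995
```

```bash
python3 w.py wB .492 .047
```

```text
wB 7.25 [0.4913 0.0458 0.276 ] [-1.799e+02 -1.000e-01  1.353e+02] n 3568
mean [0.4904 0.0463 0.0505] circ ((0.49132680892944336, 0.04713847115635872), 0.025028549134731293)
foot ((0.49129751324653625, 0.047313250601291656), (0.06002146005630493, 0.06023722141981125), 28.801061630249023)
```

View pics/wB.png

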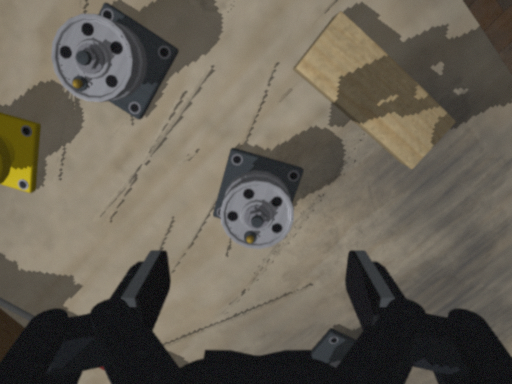

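>>> {"fn": "drive_tool", "kwargs": {
  "plan": [
    {"delta_rot": [0,0,0],"offset": [0,0,0.55],"gripper": -1},
    {"delta_rot": [0,0,0],"offset": [0,0,0.55],"gripper": -1},
    {"delta_rot": [0,0,0],"offset": [0,0,0.55],"gripper": -1},
    {"delta_rot": [0,0,0],"offset": [0,0,0.55],"gripper": -1},
    {"delta_rot": [0,0,0],"offset": [0,0,0.55],"gripper": -1},
    {"delta_rot": [0,0,0],"offset": [0,0,0],"gripper": 1},
    {"delta_rot": [0,0,0],"offset": [0,0,0],"gripper": 1},
    {"delta_rot": [0,0,0],"offset": [0,0,0],"gripper": 1}
  ],
  "squeeze": 20
}}

```text
clock: 8.3
ee_pos: [0.4928, 0.0473, 0.1952]
tool_rot: [179.9, 0.0, 135.5]
wrist_force: [0.1, 1.1, -2.0]
opening: 0.584
```

>>> {"fn": "drive_tool", "kwargs": {
  "plan": [
    {"delta_rot": [0,0,0.05],"offset": [0,0,0],"gripper": 1},
    {"delta_rot": [0,0,0.055],"offset": [0,0,0],"gripper": 1},
    {"delta_rot": [0,0,0.055],"offset": [0,0,0],"gripper": 1},
    {"delta_rot": [0,0,0.055],"offset": [0,0,0],"gripper": 1},
    {"delta_rot": [0,0,0.055],"offset": [0,0,0],"gripper": 1},
    {"delta_rot": [0,0,0.055],"offset": [0,0,0],"gripper": 1},
    {"delta_rot": [0,0,0.055],"offset": [0,0,0],"gripper": 1},
    {"delta_rot": [0,0,0],"offset": [0,0,0],"gripper": 1}
  ]
}}

```text
clock: 9.3
ee_pos: [0.4927, 0.0467, 0.1952]
tool_rot: [179.9, 0.0, 67.1]
wrist_force: [1.0, -1.2, -1.0]
opening: 0.574
```

```bash
python3 w.py wB2 .492 .047
```

```text
wB2 9.3 [0.4927 0.0467 0.1952] [179.9   0.   67.1] n 8836
mean [0.4888 0.0484 0.0506] circ ((0.48572462797164917, 0.04968203604221344), 0.03437346592545509)
foot ((0.49054306745529175, 0.04754949361085892), (0.05964874476194382, 0.0601915568113327), 29.005949020385742)
```

View pics/wB2.png

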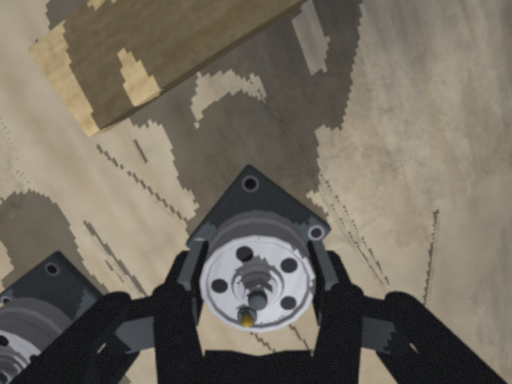

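>>> {"fn": "drive_tool", "kwargs": {
  "plan": [
    {"delta_rot": [0,0,0],"offset": [0,0,0],"gripper": -1},
    {"delta_rot": [0,0,0],"offset": [0,0,0],"gripper": -1},
    {"delta_rot": [0,0,0],"offset": [0,0,0],"gripper": -1},
    {"delta_rot": [0,0,0],"offset": [0,0,-0.7],"gripper": -1},
    {"delta_rot": [0,0,0],"offset": [0,0,-0.7],"gripper": -1},
    {"delta_rot": [0,0,0],"offset": [0,0,-0.7],"gripper": -1},
    {"delta_rot": [0,0,0],"offset": [0,0,-0.7],"gripper": -1},
    {"delta_rot": [0,0,0],"offset": [0,0,0],"gripper": -1}
  ]
}}

```text
clock: 10.35
ee_pos: [0.4931, 0.047, 0.2801]
tool_rot: [179.8, -0.1, 67.1]
wrist_force: [0.7, -0.4, 0.5]
opening: 0.998
```

```bash
python3 w.py wB3 .492 .047
```

```text
wB3 10.35 [0.4931 0.047  0.2801] [ 1.798e+02 -1.000e-01  6.710e+01] n 3540
mean [0.49   0.0481 0.0505] circ ((0.4910781979560852, 0.04748472943902016), 0.025153590366244316)
foot ((0.49137696623802185, 0.04758578538894653), (0.06017506122589111, 0.06014200299978256), 28.97144317626953)
```

View pics/wB3.png

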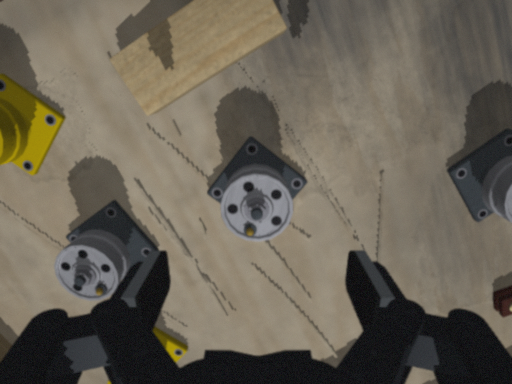

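>>> {"fn": "drive_tool", "kwargs": {
  "plan": [
    {"delta_rot": [0,0,0],"offset": [-0.72,0.29,0],"gripper": -1},
    {"delta_rot": [0,0,0],"offset": [-0.72,0.29,0],"gripper": -1},
    {"delta_rot": [0,0,0],"offset": [-0.72,0.29,0],"gripper": -1},
    {"delta_rot": [0,0,0],"offset": [-0.72,0.29,0],"gripper": -1},
    {"delta_rot": [0,0,0],"offset": [-0.72,0.29,0],"gripper": -1},
    {"delta_rot": [0,0,0],"offset": [-0.72,0.29,0],"gripper": -1},
    {"delta_rot": [0,0,0],"offset": [0,0,0],"gripper": -1},
    {"delta_rot": [0,0,0],"offset": [0,0,0],"gripper": -1}
  ]
}}

```text
clock: 11.4
ee_pos: [0.4894, -0.0923, 0.2778]
tool_rot: [-179.9, -0.0, 67.0]
wrist_force: [0.6, 0.2, -0.1]
opening: 1.003
```

```bash
python3 w.py wC .49 -.093
```

```text
wC 11.4 [ 0.4894 -0.0923  0.2778] [-179.9   -0.    67. ] n 3531
mean [ 0.4888 -0.0919  0.0505] circ ((0.490023672580719, -0.09213712066411972), 0.025021212175488472)
foot ((0.49002325534820557, -0.09249980747699738), (0.059890709817409515, 0.06001172959804535), 11.665473937988281)
```

View pics/wC.png

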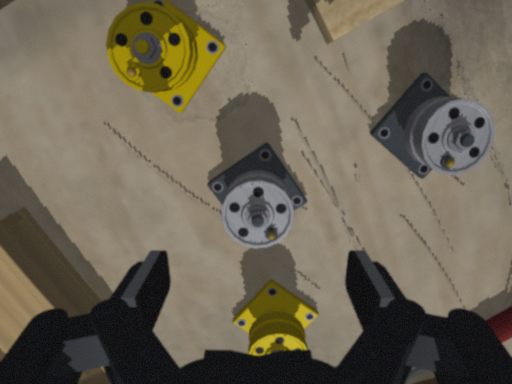

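>>> {"fn": "drive_tool", "kwargs": {
  "plan": [
    {"delta_rot": [0,0,0],"offset": [0,0.03,0.56],"gripper": -1},
    {"delta_rot": [0,0,0],"offset": [0,0,0.56],"gripper": -1},
    {"delta_rot": [0,0,0],"offset": [0,0,0.56],"gripper": -1},
    {"delta_rot": [0,0,0],"offset": [0,0,0.56],"gripper": -1},
    {"delta_rot": [0,0,0],"offset": [0,0,0.56],"gripper": -1},
    {"delta_rot": [0,0,0],"offset": [0,0,0],"gripper": 1},
    {"delta_rot": [0,0,0],"offset": [0,0,0],"gripper": 1},
    {"delta_rot": [0,0,0],"offset": [0,0,0],"gripper": 1}
  ],
  "squeeze": 20
}}

```text
clock: 12.45
ee_pos: [0.4909, -0.0929, 0.1954]
tool_rot: [180.0, -0.0, 67.1]
wrist_force: [-0.3, 1.0, 0.8]
opening: 0.578
```

>>> {"fn": "drive_tool", "kwargs": {
  "plan": [
    {"delta_rot": [0,0,-0.05],"offset": [0,0,0],"gripper": 1},
    {"delta_rot": [0,0,-0.055],"offset": [0,0,0],"gripper": 1},
    {"delta_rot": [0,0,-0.055],"offset": [0,0,0],"gripper": 1},
    {"delta_rot": [0,0,-0.055],"offset": [0,0,0],"gripper": 1},
    {"delta_rot": [0,0,-0.055],"offset": [0,0,0],"gripper": 1},
    {"delta_rot": [0,0,-0.055],"offset": [0,0,0],"gripper": 1},
    {"delta_rot": [0,0,-0.055],"offset": [0,0,0],"gripper": 1},
    {"delta_rot": [0,0,0],"offset": [0,0,0],"gripper": 1}
  ]
}}

```text
clock: 13.45
ee_pos: [0.491, -0.0931, 0.1953]
tool_rot: [180.0, 0.1, 135.3]
wrist_force: [0.5, 1.0, 2.0]
opening: 0.576
```

```bash
python3 w.py wC2 .49 -.093
```

```text
wC2 13.45 [ 0.491  -0.0931  0.1953] [1.800e+02 1.000e-01 1.353e+02] n 8733
mean [ 0.4886 -0.0945  0.0505] circ ((0.48568975925445557, -0.09724754095077515), 0.034541547298431396)
foot ((0.48984745144844055, -0.09329762309789658), (0.059034064412117004, 0.06023512780666351), 79.43038940429688)
```

View pics/wC2.png

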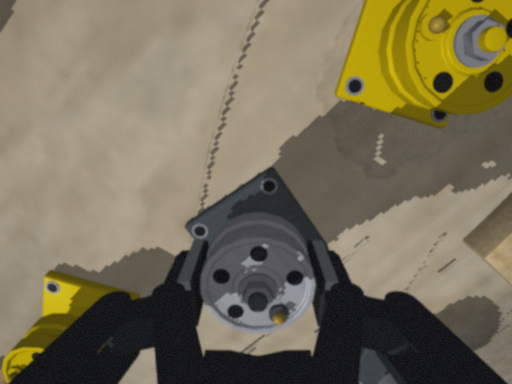

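>>> {"fn": "drive_tool", "kwargs": {
  "plan": [
    {"delta_rot": [0,0,0],"offset": [0,0,0],"gripper": 1},
    {"delta_rot": [0,0,0],"offset": [0,0,0],"gripper": 1},
    {"delta_rot": [0,0,0],"offset": [0,0,-0.6],"gripper": 1},
    {"delta_rot": [0,0,0],"offset": [0,0,-0.8],"gripper": 1},
    {"delta_rot": [0,0,0],"offset": [0,0,-0.8],"gripper": 1},
    {"delta_rot": [0,0,0],"offset": [0,0,-0.8],"gripper": 1},
    {"delta_rot": [0,0,0],"offset": [-0.4,-0.3,0],"gripper": 1},
    {"delta_rot": [0,0,0],"offset": [-0.66,-0.5,0],"gripper": 1}
  ],
  "squeeze": 60
}}

```text
clock: 14.5
ee_pos: [0.4962, -0.1329, 0.2839]
tool_rot: [-180.0, -0.0, 135.4]
wrist_force: [0.2, 0.2, -3.6]
opening: 0.566
```

>>> {"fn": "drive_tool", "kwargs": {
  "plan": [
    {"delta_rot": [0,0,0],"offset": [-0.8,-0.62,0],"gripper": 1},
    {"delta_rot": [0,0,0],"offset": [-0.8,-0.62,0],"gripper": 1},
    {"delta_rot": [0,0,0],"offset": [-0.8,-0.62,0],"gripper": 1},
    {"delta_rot": [0,0,0],"offset": [-0.8,-0.62,0],"gripper": 1},
    {"delta_rot": [0,0,0],"offset": [-0.8,-0.62,0],"gripper": 1},
    {"delta_rot": [0,0,0],"offset": [-0.8,-0.62,0],"gripper": 1},
    {"delta_rot": [0,0,0],"offset": [-0.8,-0.62,0],"gripper": 1},
    {"delta_rot": [0,0,0],"offset": [-0.4,-0.3,0],"gripper": 1}
  ]
}}

```text
clock: 15.5
ee_pos: [0.5265, -0.3601, 0.2827]
tool_rot: [-180.0, -0.1, 135.2]
wrist_force: [-0.6, 0.5, -3.5]
opening: 0.57
```

```bash
python3 - <<'E'
from h import *
d=viewer.camera('scene');e=viewer.camera('wrist')
save(np.hstack([cv2.resize(d['pixels'][150:342,256:512],(400,300)),cv2.resize(e['pixels'],(400,300))]),'T1')
E
```

```text
(no output)
```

View pics/T1.png

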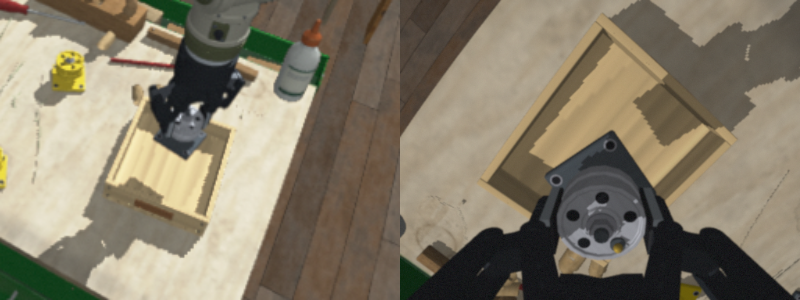

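>>> {"fn": "drive_tool", "kwargs": {
  "plan": [
    {"delta_rot": [0,0,0],"offset": [0,0,0.5],"gripper": 1},
    {"delta_rot": [0,0,0],"offset": [0,0,0.6],"gripper": 1},
    {"delta_rot": [0,0,0],"offset": [0,0,0.6],"gripper": 1},
    {"delta_rot": [0,0,0],"offset": [0,0,0.5],"gripper": 1},
    {"delta_rot": [0,0,0],"offset": [0,0,0.3],"gripper": 1},
    {"delta_rot": [0,0,0],"offset": [0,0,0.15],"gripper": 1},
    {"delta_rot": [0,0,0],"offset": [0,0,0.06],"gripper": 1},
    {"delta_rot": [0,0,0],"offset": [0,0,0],"gripper": 1}
  ]
}}

```text
clock: 16.6
ee_pos: [0.5273, -0.3582, 0.2039]
tool_rot: [180.0, 0.1, 135.4]
wrist_force: [-0.5, 0.4, -3.2]
opening: 0.57
```

```bash
python3 -c "
from h import *
print(observe()['wrist_force'],observe()['ee_pos'])"
```

```text
[-0.48872674  0.37610944 -3.22658984] [ 0.5272687  -0.35817888  0.20394566]
```

Still carrying the weight, so it sits within about 1 mm of the floor. I'll lower slightly, then release and lift.

>>> {"fn": "drive_tool", "kwargs": {
  "plan": [
    {"delta_rot": [0,0,0],"offset": [0,0,0.04],"gripper": 1},
    {"delta_rot": [0,0,0],"offset": [0,0,0],"gripper": -1},
    {"delta_rot": [0,0,0],"offset": [0,0,0],"gripper": -1},
    {"delta_rot": [0,0,0],"offset": [0,0,0],"gripper": -1},
    {"delta_rot": [0,0,0],"offset": [0,0,0],"gripper": -1},
    {"delta_rot": [0,0,0],"offset": [0,0,-0.6],"gripper": -1},
    {"delta_rot": [0,0,0],"offset": [0,0,-1],"gripper": -1},
    {"delta_rot": [0,0,0],"offset": [0,0,-1],"gripper": -1}
  ]
}}

```text
clock: 17.6
ee_pos: [0.5271, -0.358, 0.2822]
tool_rot: [180.0, 0.0, 135.4]
wrist_force: [-0.1, -0.1, 0.2]
opening: 1.001
```

>>> {"fn": "drive_tool", "kwargs": {
  "plan": [
    {"delta_rot": [0,0,0],"offset": [0,0,-1],"gripper": -1},
    {"delta_rot": [0,0,0],"offset": [0,0,-1],"gripper": -1},
    {"delta_rot": [0,0,0],"offset": [0,0,-1],"gripper": -1},
    {"delta_rot": [0,0,0],"offset": [0,0,-0.5],"gripper": -1},
    {"delta_rot": [0,0,0],"offset": [0,0,0],"gripper": -1},
    {"delta_rot": [0,0,0],"offset": [0,0,0],"gripper": -1},
    {"delta_rot": [0,0,0],"offset": [0,0,0],"gripper": -1},
    {"delta_rot": [0,0,0],"offset": [0,0,0],"gripper": -1}
  ]
}}

```text
clock: 18.6
ee_pos: [0.527, -0.3579, 0.3841]
tool_rot: [-180.0, -0.1, 135.4]
wrist_force: [0.5, 0.4, 0.3]
opening: 1.0
```

```bash
python3 - <<'E'
from h import *
st=observe();e=viewer.camera('wrist');d=viewer.camera('scene')
save(np.hstack([cv2.resize(d['pixels'][100:340,130:450],(400,300)),cv2.resize(e['pixels'],(400,300))]),'T2')
g=np.array([(i,j) for j in range(384) for i in range(512)]);P=pts(e,g,st)
q=P[(abs(P[:,2]-.06)<.0035)&(np.linalg.norm(P[:,:2]-[.527,-.358],axis=1)<.04)];print(cv2.minEnclosingCircle(q[:,:2].astype(np.float32)),np.ptp(q[:,2]))
P=pts(d,g)
for a in [(.5613,.234),(.4915,.0473)]:
    q=P[(abs(P[:,2]-.052)<.005)&(np.linalg.norm(P[:,:2]-a,axis=1)<.04)];print(len(q),q.mean(0))
print(observe()['clock'])
E
```

```text
((0.526793360710144, -0.3579932749271393), 0.025054430589079857) 0.006990138905287602
135 [0.56058045 0.23450134 0.0502359 ]
181 [0.49045015 0.04555105 0.04999201]
18.7
```

View pics/T2.png

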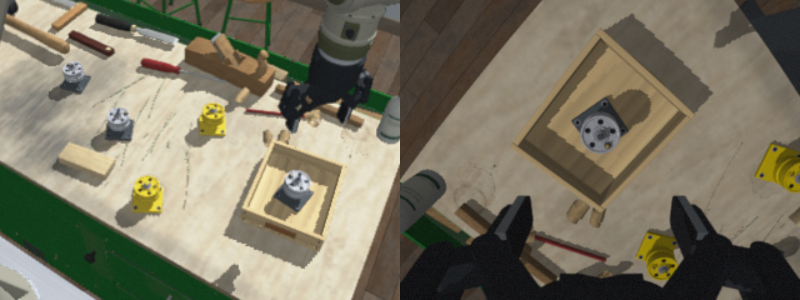

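```bash
python3 -c "
from rig import ticket
print(ticket.hand_in())"
```

```text
the job is handed in; nothing more can be done
None
```

The seized idler was the right-hand one, nearest the tray. It now stands upright in the middle of the reject tray, and the other two idlers are still at their places. I handed the job in at 18.7 s.

- **Tests:** I turned the wheels of the left and middle idlers about 68° each, and each foot stayed put while its wheel turned. On the right-hand one the foot went round with the wheel, from about 12° to 79°.
- **Tray:** The last wrist picture put its wheel at (0.527, −0.358), the tray's centre. The wheel top was near z 0.060, as expected for an idler standing on the tray floor.
- **Good idlers:** The middle one stayed within 1 mm by the scene camera. The left one shifted about 3 mm and turned about 2° when I gripped it, and I left it there.
- **Other things:** I only touched the three grey idlers. The screwdriver, bevel, offcut and yellow look-alikes were in place in the last picture, judged by eye rather than measured. The gripper was open and clear of everything at hand-in.

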